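# Make up the sewing kit and the pasting kit for the bookbinding class

## Task

Make up the two bookbinding kits from the stock on the green cutting mat. The sewing kit, in the plywood board with three cut-outs, gets the awl lying in the long slot, the big thread spool standing in the round well and the beeswax cake flat in the square bay; the pasting kit, in the board with two cut-outs, gets the flat brush lying in the long slot and the paste pot standing in the round well. Set every piece down, without dropping it, so that it rests fully on the floor of its cut-out, keep the paste pot upright all the time, and leave the small bobbin, the scissors and the notebook where they are.

Things in the scene. Friction and masses are not known exactly. Their poses are not given: they have to be found in the camera images.
- awl_center (a point): the bookbinder's awl, lying on its side: octagonal wooden handle 22 mm across the flats and 80 mm long, a brass ferrule and a thin steel spike, 130 mm long in all, 45 g. This point is at half its length, on the handle's axis 11 mm above its underside, 15 mm behind the handle's front end (a good place to grip, across the 22 mm). Its x axis points along the awl from the handle's butt to the spike's tip. It starts on the green mat, whose top is 3 mm above the table.
- brush_center (a point): the flat pasting brush, lying flat: wooden handle 20 mm wide with a 27 mm round end, steel ferrule and dark bristles 32 mm wide; 150 mm long, 14 mm thick, 45 g. This point is at half its length and thickness (7 mm above its underside), on the handle 20 mm behind the ferrule (a good place to grip, across the 20 mm). Its x axis points from the handle's end to the bristles. It starts on the green mat.
- spool_center (a point): the big spool of linen thread, standing upright: 40 mm diameter wooden flanges, 34 mm diameter thread between them, 55 mm tall, 70 g. This point is its centre, 27.5 mm above its underside; z is its axis. It starts on the green mat.
- wax_center (a point): the cake of beeswax, a plain round puck lying flat: 40 mm diameter, 25 mm tall, 30 g. This point is its centre, 12.5 mm above its underside; z is its axis. It starts on the green mat.
- pot_center (a point): the white paste pot with its screw lid on, standing upright: body 55 mm diameter, lid 58 mm diameter over the top 18 mm, 62 mm tall, 160 g. This point is its centre, 31 mm above its underside; z is its axis. It starts on the green mat.
- sewing_board: the sewing kit's board: a plywood board 186 mm (its x) by 180 mm (its y) by 16 mm that lies fixed on the table, with three dark-lined cut-outs, each 10 mm deep (their floor is 6 mm above the board's underside, vertical sides). Origin: the centre of its underside, on the table. Long slot along x, 170 by 72 mm, centred at x 0, y +46 mm; square bay 84 by 84 mm centred at x -43, y -40 mm; round well 62 mm in diameter centred at x +48, y -40 mm.
- pasting_board: the pasting kit's board: the same plywood board, 186 mm (x) by 180 mm (y) by 16 mm, fixed on the table, but with two cut-outs, each 10 mm deep (floor 6 mm above the underside): long slot along x, 170 by 72 mm, centred at x 0, y +46 mm; and one large round well 80 mm in diameter centred at x 0, y -40 mm. Origin: the centre of its underside, on the table.
- bobbin_center (a point): a bystander: the small bobbin of thread, like the big spool but only 26 mm in diameter and 28 mm tall, upright on the near end of the green mat. This point is its centre.
- scissors: a bystander: closed scissors with black handles, 180 mm long and 10 mm tall, lying flat on the table beside the far end of the mat. Origin: under the middle, on the table.
- book: a bystander: a finished dark green cloth-bound notebook 105 by 150 by 20 mm lying on the table beside the far end of the mat. Origin: the centre of its underside.

How it is judged:
At the end, for the whole second after the job is handed in: Sewing board: awl in the slot, spool in the well, wax in the bay. Pasting board: brush in the slot, pot in the well. Each rests on its cut-out's floor (height within 4 mm, tilt under 5 degrees), anywhere the cut-out allows, long tools either way round; all released and at rest (x of awl_center in the frame of sewing_board between -0.024 and 0.024 m and y of awl_center in the frame of sewing_board between 0.019 and 0.073 m and z of awl_center in the frame of sewing_board between 0.013 and 0.021 m and angle between awl_center's own x axis and vertical between 1.49 and 1.65 rad and angle between the x axis of awl_center and the x axis of sewing_board, either way round below 0.45 rad and linear speed of each of awl, spool, wax, brush, pot below 0.01 m/s and angular speed of each of awl, spool, wax, brush, pot below 0.1 rad/s and x of spool_center in the frame of sewing_board between 0.035 and 0.061 m and y of spool_center in the frame of sewing_board between -0.053 and -0.027 m and z of spool_center in the frame of sewing_board between 0.0295 and 0.0375 m and angle between each of spool_center, wax_center, pot_center's own z axis and vertical below 0.1 rad and x of wax_center in the frame of sewing_board between -0.067 and -0.019 m and y of wax_center in the frame of sewing_board between -0.064 and -0.016 m and z of wax_center in the frame of sewing_board between 0.0145 and 0.0225 m and x of brush_center in the frame of pasting_board between -0.016 and 0.016 m and y of brush_center in the frame of pasting_board between 0.019 and 0.073 m and z of brush_center in the frame of pasting_board between 0.009 and 0.017 m and angle between brush_center's own x axis and vertical between 1.49 and 1.65 rad and angle between the x axis of brush_center and the x axis of pasting_board, either way round below 0.45 rad and x of pot_center in the frame of pasting_board between -0.014 and 0.014 m and y of pot_center in the frame of pasting_board between -0.054 and -0.026 m and z of pot_center in the frame of pasting_board between 0.033 and 0.041 m); the robot touches nothing.
It fails at once if the small bobbin, the scissors or the notebook is moved more than 15 mm (distance of any of bobbin_center, scissors, book from where it was at the start of the episode above 0.015 m).
It fails at once if the paste pot is tipped by more than 35 degrees (angle between pot_center's own z axis and vertical above 0.61 rad).
It fails at once if a piece is dropped or thrown (faster than 0.9 m/s, a fall of over 4 cm, while no finger touches it) ((linear speed of awl above 0.9 m/s and contact force between the fingers and awl below 0.05 N) or (linear speed of brush above 0.9 m/s and contact force between the fingers and brush below 0.05 N) or (linear speed of spool above 0.9 m/s and contact force between the fingers and spool below 0.05 N) or (linear speed of wax above 0.9 m/s and contact force between the fingers and wax below 0.05 N) or (linear speed of pot above 0.9 m/s and contact force between the fingers and pot below 0.05 N)).
It also fails if it takes over 128 s, if anything falls off the work surface, if the arm or the gripper's body presses on something with over 40 N, if the wrist force passes 120 N, or if a joint passes its speed limit or range.

## Robot

A 7-joint arm with a two-finger parallel gripper is mounted at the origin on the work surface. World frame = base frame: x ahead of the robot, y to its left, z up, the work surface at z = 0. Lengths are in m, angles in rad, forces in N, time in s.
With the tool pointing down it reaches from about 0.35 to 0.9 m from the base axis. Payload 19.9 kg.
Tool frame: the origin (TCP) lies at the very end of the fingers, on their centre line; the grasp point (between the pads) lies 19 mm behind it; z points along the fingers, y is the line along which they close (so a half turn about z gives the same grasp; the last joint's range is limited). The gripper opens to 94 mm and grips with 3 to 60 N. Pads are 16 mm wide; open, the fingers measure 119 mm over their backs; the gripper's body (75 mm by 177 mm) begins 78 mm behind the grasp point.
Start: joints at [-0.042, 0.417, -0.01, 1.614, 0.005, 1.111, -0.053], TCP at [0.625, 0, 0.205] pointing down, gripper open.
Joint ranges: [-2.81, 2.81], [-0.39, 2.02], [-1.27, 1.25], [0.06, 2.57], [-1.19, 4.33], [0.19, 2], [-2.82, 2.82]. Speed limits (rad/s): [1.89, 1.89, 2.39, 2.39, 3.01, 3.01, 3.01].

## Interface

Orientations are given as a rotation vector (axis times angle).
In Python, from bench import telemetry, vision, workorder gives the robot as it stands.
- The arm moves only by the shell command python3 -m creep 'ROWS' [FORCE]. ROWS is JSON, a list of rows, each a list of 5 numbers: the finger opening in mm, from 0 to 94, then the shift along the tool's x, y, z in units of 50 mm (1.0 is 50 mm), then the turn about the tool's z in units of 5 degrees (1.0 is 5 degrees). A call has 1 to 10 rows; each row is the pose to reach, as a shift and turn from the pose commanded when the call began, along the tool's axes at that moment; what a row does not reach only later rows make up. A row lasts 1/8 s, in which the tool goes at most 62.5 mm and 10.7 degrees, less where a joint would pass 70% of its speed; a pose out of reach is approached as far as the arm can. A call with a gripper value outside its range is refused whole. The fingers move at their own pace and stop on an object; FORCE is the grip in N (left out, the last holds). Time passes only in rows, so rows that repeat a pose let the fingers close. It gives the time, the measured TCP pose, the force, the opening and the grip force at its end, in the units of the state.
- telemetry.get_state(): the state, without advancing time (a new reading comes with each control period).
- vision.capture(name): name is "scene" or "side" or "wrist"; returns a dict with "img" (420x560x3 uint8, red, green, blue), "z_map" (420x560 float32, m along the optical axis (not along the pixel's ray), 0 where there is no reading), "camera_matrix" (3x3 intrinsics, pixels), "dist" ([k1, k2, p1, p2, k3] as OpenCV has them; the pictures are not rectified), "R" (3x3) and "t" (3): a world point X has camera coordinates R X + t; the wrist camera has in their place "tool_from_camera" (4x4, takes a point from camera to tool coordinates, whose origin is the TCP and whose axes are the flange's). Camera axes: x right, y down, z forward; pixel columns grow to the right and rows downward; lengths in m; the calibration is good to about 2 mm. A picture is of the moment at which its call begins: read the wrist's pose just before it.
- workorder.close_job(): hands the job in; it is judged then, once.
The state is a dict: "time_s": time; "qpos": joint angles; "dq": joint speeds; "joint_efforts": joint torques, N m; "ee_pos": TCP position; "orientation": TCP orientation; "ft_force": force on the tool from outside, world axes, zero at the start; "wrist_torque": the same for the moment, N m; "opening": finger opening in m; "grasp_force": force on a finger pad.
Only numpy, scipy, OpenCV 4.12 (cv2) and the standard library are available. Lean on these libraries where they do the work, as an engineer would, in place of code of your own. Each camera call takes 0.05 s, during which the arm holds its last target. There are 200 camera calls.

## Working session

There is one attempt and no reset: what is moved stays moved. The work goes in short steps, Python scripts to look and compute and a shell command to move; the robot and the scene stay as the last step left them, time stands still between calls to the robot, and variables do not carry over. Pictures are saved under pics/ and viewed, at most 14 in all, crops included, and the job is handed in when it is done.

```bash
mkdir -p pics; ls; cat > h.py <<'E'
import numpy as np, cv2, sys
from bench import telemetry, vision, workorder
from scipy.spatial.transform import Rotation as Ro
def cap(n, fn=None):
    s=telemetry.get_state(); c=vision.capture(n)
    if n=="wrist":
        T=np.eye(4); T[:3,:3]=Ro.from_rotvec(s["orientation"]).as_matrix(); T[:3,3]=s["ee_pos"]
        c["W"]=T@np.array(c["tool_from_camera"])
    else:
        W=np.eye(4); R=np.array(c["R"]); W[:3,:3]=R.T; W[:3,3]=-R.T@np.array(c["t"]); c["W"]=W
    if fn: cv2.imwrite(fn, c["img"][:,:,::-1]); np.savez(fn.replace('.png','.npz'),**{k:np.array(c[k]) for k in("img","z_map","camera_matrix","dist","W")})
    return c
def load(fn): return dict(np.load(fn))
def ray(c,u,v):
    p=cv2.undistortPoints(np.array([[[u,v]]],float),np.array(c["camera_matrix"]),np.array(c["dist"]))[0,0]
    return np.array([p[0],p[1],1.])
def onz(c,u,v,z):   # intersect with plane z
    d=c["W"][:3,:3]@ray(c,u,v); o=c["W"][:3,3]
    return o+d*(z-o[2])/d[2]
def cloud(c):
    K=np.array(c["camera_matrix"]); h,w=c["z_map"].shape
    g=np.stack(np.meshgrid(np.arange(w),np.arange(h)),-1).reshape(-1,1,2).astype(float)
    p=cv2.undistortPoints(g,K,np.array(c["dist"])).reshape(h,w,2)
    P=np.dstack([p,np.ones((h,w))])*c["z_map"][...,None]
    return P@c["W"][:3,:3].T+c["W"][:3,3]
E
python3 - <<'E'
from h import *
for n in("scene","side"):
    c=cap(n,f"pics/{n}0.png"); print(n,c["W"].round(3).tolist())
print(telemetry.get_state())
E
```

```text
pics
scene [[-0.686, 0.531, -0.498, 1.035], [0.728, 0.488, -0.482, 0.477], [-0.013, -0.693, -0.721, 0.753], [0.0, 0.0, 0.0, 1.0]]
side [[-0.897, -0.265, 0.355, 0.268], [-0.443, 0.527, -0.726, 0.628], [0.005, -0.808, -0.59, 0.576], [0.0, 0.0, 0.0, 1.0]]
{'time_s': 0.1, 'qpos': array([-0.04148293,  0.41789368, -0.0102813 ,  1.61407842,  0.00470067,
        1.11069747, -0.05300102]), 'dq': array([-1.84637344e-04, -5.07181648e-04, -1.13666407e-03, -1.01459005e-03,
       -6.23085640e-05,  7.91914822e-04,  1.16325894e-03]), 'joint_efforts': array([ 7.74739638e-04, -8.52578259e+01,  6.39427956e-01, -4.26696110e+01,
       -4.89651540e-02,  1.64374465e-02, -7.34272044e-05]), 'ee_pos': array([ 6.24679412e-01, -3.43009057e-05,  2.04915748e-01]), 'orientation': array([-2.22099604e+00, -2.22092988e+00,  1.26864015e-03]), 'ft_force': array([-0.74422369, -0.26820912,  1.85897407]), 'wrist_torque': array([-0.0325746 , -0.03847283,  0.04036947]), 'grasp_force': 0.0, 'opening': 0.09377429769546354}
```

View pics/scene0.png

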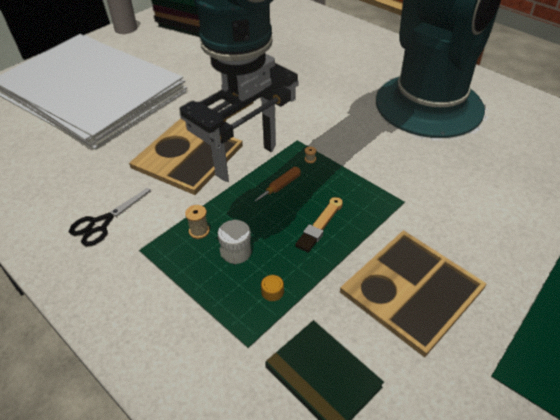

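View pics/side0.png

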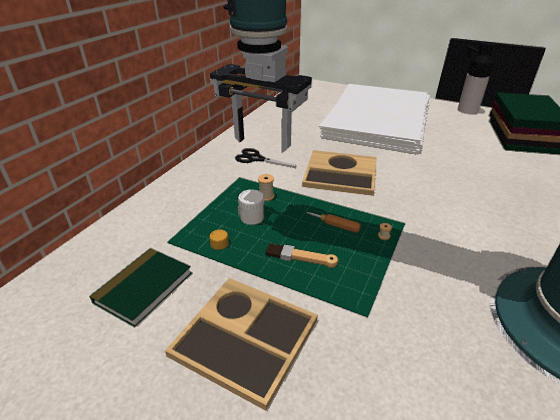

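The scene picture shows the spool (196,211), pot (235,230), wax (272,282), awl from (299,171) to (255,201), and brush from (338,200) to (302,246). The three-cut-out board is at (412,290) and the two-cut-out board at (187,155), partly behind the fingers. The side view agrees.

```bash
python3 - <<'E'
from h import *
S=load("pics/scene0.npz"); D=load("pics/side0.npz")
pts=dict(spool=(.058,(196,211),(266,179)),pot=(.065,(235,229),(250,198)),wax=(.028,(272,282),(219,235)),
awlbutt=(.014,(299,172),(360,226)),awltip=(.014,(255,201),(306,213)),brend=(.014,(338,200),(337,262)),brtip=(.014,(302,246),(268,250)),bob=(.031,(310,151),(385,228)),
sA=(.016,(402,233),(232,279)),sB=(.016,(486,287),(317,319)),sC=(.016,(426,349),(267,402)),sD=(.016,(341,290),(167,351)),swell=(.006,(379,289),(234,305)),
pA=(.016,(242,148),(376,155)),pB=(.016,(196,190),(375,190)),pC=(.016,(131,160),(303,185)),pD=(.016,(183,122),(313,151)),pwell=(.006,(173,147),(342,162)))
for k,(z,a,b) in pts.items(): print(k,onz(S,*a,z)[:2].round(3),onz(D,*b,z)[:2].round(3))
# ortho, both cams, 1.5mm/px at z=0.016 : rows = -x, cols = -y
res=.002; xs=np.arange(.95,.3,-res); ys=np.arange(.4,-.4,-res)
X,Y=np.meshgrid(xs,ys,indexing='ij'); P=np.stack([X,Y,np.full_like(X,.016)],-1).reshape(-1,3)
for n,c in(("s",S),("d",D)):
    Wi=np.linalg.inv(c["W"]); uv,_=cv2.projectPoints(P,cv2.Rodrigues(Wi[:3,:3])[0],Wi[:3,3],c["camera_matrix"],c["dist"])
    m=uv.reshape(*X.shape,2).astype(np.float32); o=cv2.remap(c["img"],m[...,0],m[...,1],cv2.INTER_LINEAR)
    cv2.imwrite(f"pics/o{n}.png",cv2.resize(o[:,:,::-1],None,fx=1.8,fy=1.8))
E
```

```text
spool [ 0.673 -0.102] [ 0.671 -0.097]
pot [ 0.658 -0.009] [0.659 0.   ]
wax [0.678 0.102] [0.677 0.104]
awlbutt [ 0.424 -0.064] [ 0.421 -0.078]
awltip [ 0.55  -0.071] [ 0.55  -0.068]
brend [0.433 0.052] [0.428 0.055]
brtip [0.573 0.078] [0.569 0.085]
bob [ 0.371 -0.079] [ 0.366 -0.074]
sA [0.421 0.199] [0.591 0.191]
sB [0.426 0.378] [0.409 0.205]
sC [0.599 0.365] [0.418 0.371]
sD [0.602 0.195] [0.599 0.369]
swell [0.55  0.239] [0.559 0.236]
pA [ 0.453 -0.211] [ 0.48  -0.416]
pB [ 0.612 -0.183] [ 0.431 -0.234]
pC [ 0.648 -0.365] [ 0.604 -0.173]
pD [ 0.481 -0.388] [ 0.653 -0.356]
pwell [ 0.55  -0.342] [ 0.559 -0.349]
```

View pics/od.png

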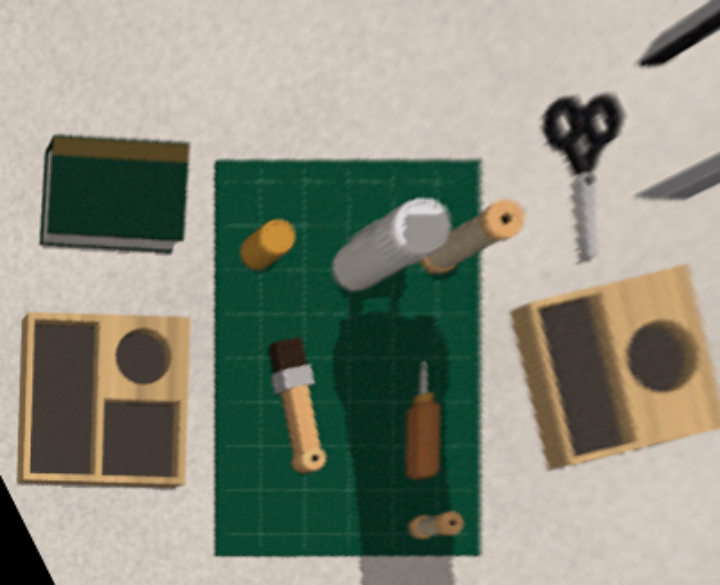

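The side ortho shows the sewing board nearly axis-aligned, with its well at (143,356). The pasting board is turned about 14°, with its well at (662,356). The brush and awl point roughly along world x. Next, the wrist view.

```bash
python3 - <<'E'
from h import *
c=cap("wrist","pics/w0.png"); print(c["W"].round(3).tolist(), np.diag(c["camera_matrix"]))
P=cloud(c); print(P[::105,::112].round(3).tolist())
E
```

```text
[[1.0, 0.002, -0.001, 0.626], [0.002, -0.963, -0.268, 0.078], [-0.002, 0.268, -0.963, 0.384], [0.0, 0.0, 0.0, 1.0]] [333.76515575 333.76515575   1.        ]
[[[0.319, 0.202, -0.0], [0.45, 0.193, 0.008], [0.566, 0.191, 0.007], [0.682, 0.193, -0.001], [0.8, 0.196, -0.001]], [[0.3, 0.091, 0.0], [0.436, 0.088, 0.002], [0.564, 0.086, 0.015], [0.681, 0.086, 0.027], [0.812, 0.089, 0.0]], [[0.273, -0.035, -0.0], [0.421, -0.034, 0.002], [0.557, -0.034, 0.002], [0.68, -0.016, 0.062], [0.828, -0.034, -0.0]], [[0.56, 0.033, 0.32], [0.398, -0.182, 0.0], [0.55, -0.18, -0.001], [0.698, -0.179, 0.0], [0.85, -0.181, -0.002]]]
```

View pics/w0.png

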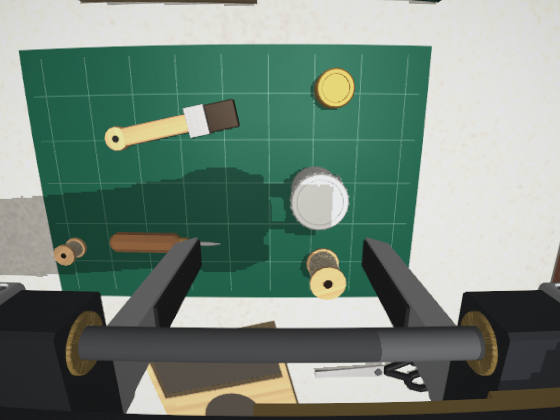

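The wrist view shows the wax (335,88), pot lid (320,202), spool top (328,284), brush from (115,138) to (238,113), and awl from (110,242) to (220,244). I'll compute positions from the depth points.

```bash
python3 - <<'E'
from h import *
c=load("pics/w0.npz"); P=cloud(c)
for k,(u,v,z) in dict(pot=(320,202,.065),spool=(328,284,.058),wax=(335,88,.028),brend=(115,138,.014),brtip=(238,113,.012),butt=(110,242,.018),hfront=(186,243,.018),tip=(220,244,.014)).items(): print(k,onz(c,u,v,z).round(4))
def top(n,u,v,z,r=40):
    m=np.zeros(P.shape[:2],bool); m[v-r:v+r,u-r:u+r]=1
    q=P[m&(abs(P[...,2]-z)<.004)]; print(n,len(q),[np.round(t,4) for t in cv2.minEnclosingCircle(q[:,:2].astype(np.float32))],q.mean(0).round(4))
top("pot",320,202,.065); top("spool",328,284,.058,25); top("wax",335,88,.028,30)
def rect(n,a,b,lo,hi):
    q=P[b[0]:b[1],a[0]:a[1]].reshape(-1,3); q=q[(q[:,2]>lo)&(q[:,2]<hi)]; print(n,len(q),cv2.minAreaRect(q[:,:2].astype(np.float32)),q[:,2].max())
rect("brush",(95,250),(85,165),.011,.03); rect("handle",(95,195),(225,258),.014,.04)
E
```

```text
pot [ 0.6636 -0.0069  0.065 ]
spool [ 0.6763 -0.101   0.058 ]
wax [0.6795 0.103  0.028 ]
brend [0.4412 0.0524 0.014 ]
brtip [0.5784 0.0781 0.012 ]
butt [ 0.421  -0.0692  0.018 ]
hfront [ 0.5129 -0.0698  0.018 ]
tip [ 0.5524 -0.0724  0.014 ]
pot 2568 [array([ 0.6634, -0.0073]), np.float64(0.0295)] [ 0.6633 -0.0064  0.0636]
spool 949 [array([ 0.676 , -0.1009]), np.float64(0.0204)] [ 0.6758 -0.0998  0.0573]
wax 1233 [array([0.6798, 0.1038]), np.float64(0.0202)] [0.6796 0.1036 0.0267]
brush 3118 ((0.5031760931015015, 0.06475693732500076), (0.14923353493213654, 0.032709989696741104), 10.650139808654785) 0.01920867363052753
handle 1200 ((0.46772199869155884, -0.07085159420967102), (0.02377479337155819, 0.09193006902933121), 89.3453140258789) 0.026741120110573557
```

```bash
python3 -m creep '[[94,-0.07,0.38,0.3,0],[94,-0.146,0.77,0.8,0],[94,-0.146,0.77,1.6,0],[94,-0.146,0.77,2.4,0],[94,-0.146,0.77,3.0,0],[94,-0.146,0.77,3.3,0],[94,-0.146,0.77,3.36,0],[94,-0.146,0.77,3.36,0]]' 25
```

```text
time_s: 1.15
ee_pos: [0.664, -0.0073, 0.0383]
orientation: [2.221, 2.221, 0.001]
ft_force: [0.3, -0.6, 0.5]
opening: 0.0938
grasp_force: 0.0
```

```bash
python3 -m creep '[[50,0,0,0,0],[50,0,0,0,0],[50,0,0,0,0],[50,0,0,0,0],[50,0,0,0,0],[50,0,0,0,0]]' 25;  python3 -m creep '[[50,0,0,-0.2,0],[50,0,0,-0.6,0],[50,0,0,-1.2,0],[50,0,0,-1.8,0],[50,0,0,-2.0,0],[50,0,0,-2.0,0]]'
```

```text
time_s: 1.9
ee_pos: [0.6634, -0.0073, 0.0375]
orientation: [-2.221, -2.221, 0.0]
ft_force: [-2.6, 0.2, 4.3]
opening: 0.0577
grasp_force: 25.0
time_s: 2.65
ee_pos: [0.6637, -0.0073, 0.138]
orientation: [2.221, 2.221, 0.001]
ft_force: [0.2, -0.2, -3.2]
opening: 0.0571
grasp_force: 25.0
```

```bash
python3 -m creep '[[50,-0.3,-0.1,-0.2,0],[50,-0.9,-0.3,-0.5,0],[50,-1.7,-0.6,-0.8,0],[50,-2.5,-0.9,-0.8,0],[50,-3.3,-1.2,-0.8,0],[50,-4.1,-1.5,-0.8,0],[50,-4.9,-1.8,-0.8,0],[50,-5.5,-2.05,-0.8,0],[50,-5.8,-2.17,-0.8,0],[50,-5.8,-2.17,-0.8,0]]'
python3 -m creep '[[50,0,0,0,0],[50,0,0,0,0]]'; python3 - <<'E'
from h import *
c=cap("wrist","pics/w1.png")
E
```

```text
time_s: 3.9
ee_pos: [0.5544, -0.2981, 0.1772]
orientation: [-2.223, -2.219, 0.001]
ft_force: [0.9, 1.0, -1.6]
opening: 0.0573
grasp_force: 25.0
time_s: 4.15
ee_pos: [0.5556, -0.2959, 0.1774]
orientation: [-2.219, -2.223, -0.0]
ft_force: [-0.3, 0.9, -1.8]
opening: 0.0577
grasp_force: 25.0
```

View pics/w1.png

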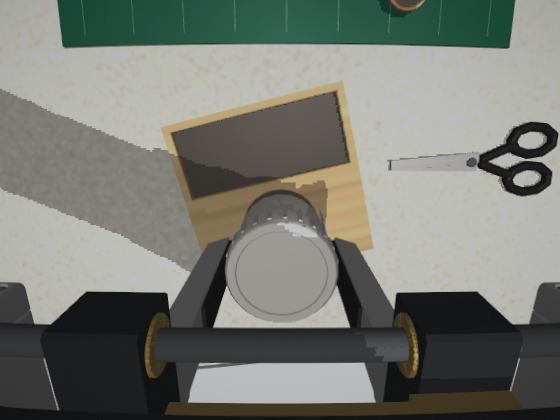

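The slot rim corners are about (171,132), (339,91), (350,163) and (193,199). The board corners are (163,126), (342,82) and (373,248).

```bash
python3 - <<'E'
from h import *
c=load("pics/w1.npz")
f=lambda u,v:onz(c,u,v,.016)[:2]
a,b,d=f(163,126),f(342,82),f(373,248)
print("board",a,b,d,np.linalg.norm(b-a),np.linalg.norm(d-b),"c",(a+d)/2,np.degrees(np.arctan2(*(b-a)[::-1])))
S=[f(*p) for p in((171,132),(339,91),(350,163),(193,199))]
e=S[1]-S[0];e2=S[2]-S[3]; print("slot c",np.mean(S,0),np.linalg.norm(e),np.linalg.norm(e2),np.degrees(np.arctan2(e[1],e[0])),np.degrees(np.arctan2(e2[1],e2[0])))
th=np.arctan2(*(b-a)[::-1]); R=np.array([[np.cos(th),-np.sin(th)],[np.sin(th),np.cos(th)]])
for C in((a+d)/2,np.mean(S,0)-R@[0,.046]): print("center",C,"well",C+R@[0,-.04],"slot",C+R@[0,.046])
E
```

```text
board [ 0.43764183 -0.23017803] [ 0.61468253 -0.18818254] [ 0.65764587 -0.36049691] 0.18195337309706525 0.17758967049061972 c [ 0.54764385 -0.29533747] 13.344386442698582
slot c [ 0.53681601 -0.25129004] 0.17145304783652754 0.16797670883710733 13.339898082595008 13.318143103890469
center [ 0.54764385 -0.29533747] well [ 0.556876   -0.33425748] slot [ 0.53702689 -0.25057945]
center [ 0.54743298 -0.29604806] well [ 0.55666512 -0.33496807] slot [ 0.53681601 -0.25129004]
```

```bash
python3 -m creep '[[50,-0.3,0.04,0.1,0],[50,-0.6,0.04,0.4,0],[50,-0.75,0.04,0.9,0],[50,-0.75,0.04,1.4,0],[50,-0.75,0.04,1.9,0],[50,-0.75,0.04,2.3,0],[50,-0.75,0.04,2.55,0],[50,-0.75,0.04,2.65,0],[50,-0.75,0.04,2.72,0],[50,-0.75,0.04,2.72,0]]'
python3 -m creep '[[50,0,0,0.02,0],[50,0,0,0.04,0],[50,0,0,0.04,0]]'
```

```text
time_s: 5.45
ee_pos: [0.5572, -0.3349, 0.0418]
orientation: [2.221, 2.221, 0.0]
ft_force: [-0.4, 0.1, -1.5]
opening: 0.0577
grasp_force: 25.0
time_s: 5.82
ee_pos: [0.5573, -0.335, 0.0405]
orientation: [2.221, 2.221, 0.0]
ft_force: [-2.9, 1.9, 9.5]
opening: 0.0574
grasp_force: 25.0
```

```bash
python3 -m creep '[[64,0,0,0,0],[74,0,0,0,0],[84,0,0,0,0],[84,0,0,0,0]]'; python3 -m creep '[[84,0,0,-0.2,0],[84,0,0,-0.8,0],[84,0,0,-1.6,0],[84,0,0,-2.4,0],[84,0.1,0,-2.6,0],[84,0.1,0,-2.6,0]]'
python3 - <<'E'
from h import *
c=cap("wrist","pics/w2.png"); P=cloud(c)
m=(abs(P[...,2]-.068)<.004)&(np.hypot(P[...,0]-.557,P[...,1]+.335)<.04); q=P[m]
print(len(q),cv2.minEnclosingCircle(q[:,:2].astype(np.float32)),q.mean(0))
A=np.c_[q[:,:2],np.ones(len(q))]; print(np.linalg.lstsq(A,q[:,2],rcond=None)[0])
print(telemetry.get_state()["ee_pos"])
E
```

```text
time_s: 6.32
ee_pos: [0.557, -0.3348, 0.0394]
orientation: [-2.221, -2.221, 0.0]
ft_force: [-0.1, 0.5, -0.4]
opening: 0.0839
grasp_force: 0.0
time_s: 7.08
ee_pos: [0.5573, -0.3294, 0.17]
orientation: [2.22, 2.222, 0.001]
ft_force: [-0.3, 0.0, -0.1]
opening: 0.0839
grasp_force: 0.0
3221 ((0.558289647102356, -0.3348119258880615), 0.02961459755897522) [ 0.55815602 -0.33388412  0.06659162]
[-0.00059008 -0.00134193  0.06647292]
[ 0.55677178 -0.32944448  0.16896374]
```

```bash
python3 -m creep '[[80,0.3,0.15,0,0],[80,0.9,0.5,0,0],[80,1.7,0.9,0,0],[80,2.5,1.3,0,0],[80,3.3,1.7,0,0],[80,4.0,2.1,0.1,0],[80,4.45,2.3,0.4,0],[80,4.58,2.38,0.9,0],[80,4.58,2.38,1.1,0],[80,4.58,2.38,1.1,0]]'
python3 -m creep '[[80,0,0,0.4,0],[80,0,0,0.9,0],[80,0,0,1.4,0],[80,0,0,1.75,0],[80,0,0,1.86,0],[80,0,0,1.86,0]]'
python3 -m creep '[[50,0,0,0,0],[30,0,0,0,0],[30,0,0,0,0],[30,0,0,0,0],[30,0,0,0,0]]' 15
```

```text
time_s: 8.38
ee_pos: [0.6752, -0.1015, 0.1134]
orientation: [-2.222, -2.22, 0.002]
ft_force: [-0.8, -0.4, 0.0]
opening: 0.0799
grasp_force: 0.0
time_s: 9.12
ee_pos: [0.6761, -0.101, 0.0216]
orientation: [2.221, 2.221, 0.0]
ft_force: [-0.0, 0.7, 0.9]
opening: 0.0796
grasp_force: 0.0
time_s: 9.75
ee_pos: [0.676, -0.1008, 0.0215]
orientation: [2.221, 2.221, -0.0]
ft_force: [0.1, 0.2, 1.0]
opening: 0.0389
grasp_force: 15.0
```

```bash
python3 -m creep '[[30,0,0,-0.2,0],[30,0,0,-0.6,0],[30,0,0,-1.2,0],[30,0.2,0,-1.9,0],[30,0.6,-0.2,-2.5,0],[30,1.2,-0.5,-2.8,0],[30,2.0,-0.8,-2.9,0],[30,2.8,-1.2,-2.9,0],[30,3.5,-1.5,-2.9,0],[30,3.8,-1.6,-2.9,0]]'
python3 -m creep '[[30,0.5,-0.2,0,0],[30,1.2,-0.5,0,0],[30,2.0,-0.9,0,0],[30,2.6,-1.2,0,0],[30,2.9,-1.3,0,0],[30,3.02,-1.32,0,0],[30,3.02,-1.32,0,0],[30,3.02,-1.32,0,0]]'
python3 - <<'E'
from h import *
c=cap("wrist","pics/w3.png")
E
```

```text
time_s: 11.0
ee_pos: [0.5955, 0.0914, 0.168]
orientation: [2.219, 2.224, 0.002]
ft_force: [0.1, -0.4, -0.6]
opening: 0.0387
grasp_force: 15.0
time_s: 12.0
ee_pos: [0.5306, 0.239, 0.1664]
orientation: [2.223, 2.219, -0.0]
ft_force: [-0.1, -0.7, -0.9]
opening: 0.0393
grasp_force: 15.0
```

View pics/w3.png

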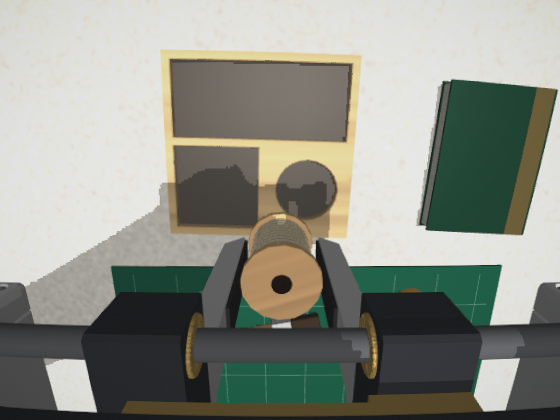

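The board corners are (162,51), (360,57), (348,237) and (170,233). The well centre is (306,189), and the bay spans (174,146) to (259,229). The spool is held upright.

```bash
python3 - <<'E'
from h import *
c=load("pics/w3.npz"); f=lambda u,v:onz(c,u,v,.016)[:2]
Q=np.array([f(*p) for p in((162,51),(360,57),(348,237),(170,233))]); print(Q.round(4))
B=np.array([[-.093,.09],[.093,.09],[.093,-.09],[-.093,-.09]])
C=Q.mean(0); H=(Q-C).T@B; U,_,V=np.linalg.svd(H); R=U@V; th=np.degrees(np.arctan2(R[1,0],R[0,0]))
print(C,th,"res",(Q-C-B@R.T).round(4).tolist())
for n,b in dict(well=[.048,-.04],bay=[-.043,-.04],slot=[0,.046]).items(): print(n,C+R@b)
print("well direct",f(306,189),"slot",np.mean([f(*p) for p in((172,60),(352,65),(347,142),(174,135))],0),"bay",np.mean([f(*p) for p in((174,146),(259,148),(259,229),(178,226))],0))
E
```

```text
[[0.4213 0.3734]
 [0.6039 0.3677]
 [0.6016 0.1911]
 [0.414  0.1954]]
[0.51020363 0.28190045] -1.5434496474892223 res [[0.0016, -0.001], [-0.0017, -0.0017], [0.0009, 0.0017], [-0.0008, 0.0009]]
well [0.55710881 0.24062208]
bay [0.46614183 0.24307317]
slot [0.51144264 0.32788376]
well direct [0.55630575 0.24283574] slot [0.51228116 0.32815313] bay [0.46670802 0.24332352]
```

```bash
python3 -m creep '[[30,0.03,0.3,0.1,0],[30,0.03,0.54,0.4,0],[30,0.03,0.54,0.9,0],[30,0.03,0.54,1.4,0],[30,0.03,0.54,1.9,0],[30,0.03,0.54,2.35,0],[30,0.03,0.54,2.6,0],[30,0.03,0.54,2.72,0],[30,0.03,0.54,2.8,0],[30,0.03,0.54,2.8,0]]'
python3 -m creep '[[30,0,0,0.03,0],[30,0,0,0.05,0],[30,0,0,0.05,0]]'
```

```text
time_s: 13.3
ee_pos: [0.5572, 0.2417, 0.0267]
orientation: [2.221, 2.221, 0.001]
ft_force: [-0.2, -0.4, -0.5]
opening: 0.039
grasp_force: 15.0
time_s: 13.68
ee_pos: [0.5572, 0.2419, 0.0244]
orientation: [2.221, 2.221, 0.001]
ft_force: [-1.1, -1.3, 4.8]
opening: 0.0389
grasp_force: 15.0
```

```bash
python3 -m creep '[[48,0,0,0,0],[58,0,0,0,0],[62,0,0,0,0],[62,0,0,-0.2,0],[62,0,0,-0.7,0],[62,0,0,-1.4,0],[62,-0.2,0.2,-1.9,0],[66,-0.7,0.6,-2.1,0],[70,-1.2,1.1,-2.1,0],[70,-1.5,1.4,-2.1,0]]'
python3 - <<'E'
from h import *
c=cap("wrist"); P=cloud(c)
m=(abs(P[...,2]-.0605)<.004)&(np.hypot(P[...,0]-.557,P[...,1]-.2415)<.035); q=P[m]
print(len(q),len(q) and (cv2.minEnclosingCircle(q[:,:2].astype(np.float32)),q.mean(0)))
E
python3 -m creep '[[70,-0.3,0.3,0,0],[70,-0.8,0.7,0,0],[70,-1.2,1.0,0.3,0],[70,-1.26,1.06,0.8,0],[70,-1.26,1.06,1.3,0],[70,-1.26,1.06,1.8,0],[70,-1.26,1.06,2.15,0],[70,-1.26,1.06,2.27,0],[70,-1.26,1.06,2.27,0]]'
```

```text
time_s: 14.92
ee_pos: [0.628, 0.1653, 0.1296]
orientation: [2.222, 2.22, 0.0]
ft_force: [0.1, 0.5, 0.2]
opening: 0.0699
grasp_force: 0.0
2400 (((0.557097315788269, 0.2412904053926468), 0.020223023369908333), array([0.55735217, 0.24153914, 0.06047417]))
time_s: 16.1
ee_pos: [0.6801, 0.1037, 0.0154]
orientation: [-2.221, -2.221, 0.0]
ft_force: [0.2, 0.7, 0.7]
opening: 0.0701
grasp_force: 0.0
```

```bash
python3 -m creep '[[50,0,0,0,0],[30,0,0,0,0],[30,0,0,0,0],[30,0,0,0,0],[30,0,0,-0.2,0],[30,0,0,-0.7,0],[30,0,0,-1.4,0],[30,0,-0.1,-1.9,0],[30,0.2,-0.4,-2.1,0],[30,0.4,-0.8,-2.1,0]]' 15
python3 -m creep '[[30,0.2,-0.4,0,0],[30,0.6,-1.0,0,0],[30,1.1,-1.7,0,0],[30,1.6,-2.4,0,0],[30,2.1,-3.0,0,0],[30,2.35,-3.4,0,0],[30,2.39,-3.47,0.2,0],[30,2.39,-3.47,0.6,0],[30,2.39,-3.47,1.0,0],[30,2.39,-3.47,1.0,0]]'
python3 -m creep '[[30,0,0,0.4,0],[30,0,0,0.75,0],[30,0,0,0.95,0],[30,0,0,1.02,0],[30,0,0,1.02,0],[30,0,0,1.02,0]]'
```

```text
time_s: 17.35
ee_pos: [0.6387, 0.1247, 0.1207]
orientation: [-2.221, -2.222, -0.001]
ft_force: [0.7, -0.1, -0.1]
opening: 0.0393
grasp_force: 15.0
time_s: 18.6
ee_pos: [0.4655, 0.2421, 0.0687]
orientation: [-2.221, -2.22, 0.005]
ft_force: [0.5, -0.5, -1.0]
opening: 0.0392
grasp_force: 15.0
time_s: 19.35
ee_pos: [0.4668, 0.2434, 0.0199]
orientation: [2.221, 2.221, 0.001]
ft_force: [-0.9, -0.5, 0.2]
opening: 0.0392
grasp_force: 15.0
```

```bash
python3 -m creep '[[30,0,0,0.03,0],[30,0,0,0.04,0],[30,0,0,0.04,0]]'
```

```text
time_s: 19.73
ee_pos: [0.4668, 0.2435, 0.0183]
orientation: [2.221, 2.221, 0.001]
ft_force: [-2.9, -1.7, 15.2]
opening: 0.0394
grasp_force: 15.0
```

```bash
python3 -m creep '[[44,0,0,0,0],[52,0,0,0,0],[56,0,0,0,0],[56,0,0,-0.2,0],[56,0,0,-0.8,0],[56,0,0,-1.6,0],[56,0,0,-2.2,0],[56,-0.2,0,-2.3,1],[56,-0.5,0.1,-2.3,2.5],[56,-0.9,0.2,-2.3,4]]'
python3 - <<'E'
from h import *
c=cap("wrist"); P=cloud(c)
m=(abs(P[...,2]-.031)<.004)&(np.hypot(P[...,0]-.4665,P[...,1]-.243)<.035); q=P[m]
print(len(q),len(q) and (cv2.minEnclosingCircle(q[:,:2].astype(np.float32)),q.mean(0)))
E
python3 - <<'E'
from h import *
import math
s=telemetry.get_state(); R=Ro.from_rotvec(s["orientation"]).as_matrix(); p=s["ee_pos"]
print(p, R[:,1], s["qpos"][6]); d=np.array([.503,.065,.13])-p; print("units",R.T@d/.05, "yaw x", np.degrees(np.arctan2(R[1,0],R[0,0])))
E
```

```text
time_s: 20.98
ee_pos: [0.4766, 0.1981, 0.1333]
orientation: [-2.577, -1.797, -0.001]
ft_force: [-0.1, -0.5, 0.2]
opening: 0.056
grasp_force: 0.0
1679 (((0.4676992893218994, 0.2432912290096283), 0.02003609761595726), array([0.46798195, 0.24335601, 0.02980116]))
[0.47736509 0.19510082 0.13316938] [ 9.34932890e-01 -3.54823648e-01  8.18533265e-04] -0.817269484730204
units [-2.25077614  1.40254355  0.06515596] yaw x 69.21734324574346
```

```bash
python3 -m creep '[[56,-0.3,0.2,0,1.5],[56,-0.8,0.5,0,3.5],[56,-1.4,0.85,0,5.5],[56,-1.9,1.15,0,7.5],[56,-2.2,1.35,0,9.5],[56,-2.32,1.41,0,11.0],[56,-2.32,1.41,0,11.87],[56,-2.32,1.41,0,11.87],[56,-2.32,1.41,0,11.87]]'
python3 - <<'E'
from h import *
c=cap("wrist","pics/w4.png"); P=cloud(c); s=telemetry.get_state(); R=Ro.from_rotvec(s["orientation"]).as_matrix(); print(s["ee_pos"],np.degrees(np.arctan2(R[1,0],R[0,0])))
def rect(n,x0,x1,y0,y1,lo,hi):
    m=(P[...,0]>x0)&(P[...,0]<x1)&(P[...,1]>y0)&(P[...,1]<y1)&(P[...,2]>lo)&(P[...,2]<hi); q=P[m]; print(n,len(q),len(q) and cv2.minAreaRect(q[:,:2].astype(np.float32)))
rect("brush",.41,.60,.02,.12,.010,.03); rect("awl",.40,.56,-.11,-.03,.013,.04)
E
```

```text
time_s: 22.15
ee_pos: [0.503, 0.0654, 0.1327]
orientation: [-3.127, -0.296, -0.0]
ft_force: [0.0, 0.2, 0.5]
opening: 0.0557
grasp_force: 0.0
[0.50304917 0.065323   0.13262233] 10.77887264062996
brush 4185 ((0.5030931234359741, 0.06447696685791016), (0.14813250303268433, 0.03146154433488846), 11.240853309631348)
awl 1983 ((0.48759573698043823, -0.07089485228061676), (0.023151203989982605, 0.12932877242565155), 88.85452270507812)
```

View pics/w4.png

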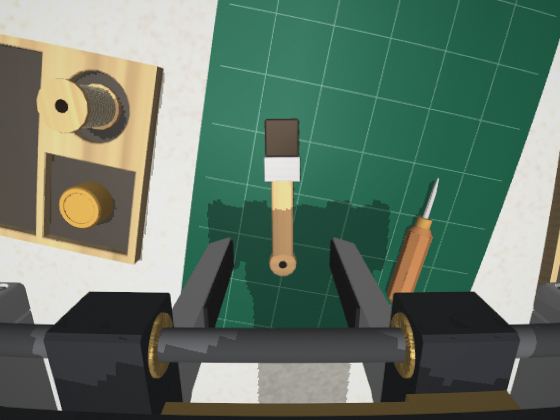

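```bash
python3 -m creep '[[50,0,0,0.4,0],[48,0,0,1.0,0],[48,0,0,1.6,0],[48,0,0,2.1,0],[48,0,0,2.4,0],[48,0,0,2.5,0],[48,0,0,2.5,0],[48,0,0,2.5,0]]'
python3 -m creep '[[12,0,0,0,0],[12,0,0,0,0],[12,0,0,0,0],[12,0,0,0,0],[12,0,0,-0.2,0],[12,0,0,-0.7,0],[12,0,0,-1.4,0],[12,0,0.1,-2.0,0],[12,0,0.3,-2.3,0],[12,0,0.5,-2.3,0]]' 18
```

```text
time_s: 23.2
ee_pos: [0.5035, 0.0652, 0.0082]
orientation: [-3.128, -0.292, -0.002]
ft_force: [0.4, -0.6, 0.3]
opening: 0.0482
grasp_force: 0.0
time_s: 24.45
ee_pos: [0.5082, 0.0399, 0.123]
orientation: [-3.128, -0.291, -0.002]
ft_force: [0.3, 1.1, -0.4]
opening: 0.0198
grasp_force: 18.0
```

```bash
python3 -m creep '[[12,0,0.4,0,0],[12,-0.1,1.1,0,0],[12,-0.1,1.9,0,0],[12,-0.2,2.7,0,0],[12,-0.3,3.5,0,-0.1],[12,-0.4,4.3,0,-0.3],[12,-0.45,5.1,0,-0.5],[12,-0.5,5.6,0,-0.5],[12,-0.5,5.84,0,-0.5],[12,-0.5,5.84,0,-0.5]]'
python3 -m creep '[[12,0,0,0.4,0],[12,0,0,0.8,0],[12,0,0,0.8,0],[12,0,0,0.8,0]]'
python3 - <<'E'
from h import *
c=cap("wrist","pics/w5.png")
E
```

```text
time_s: 25.7
ee_pos: [0.5366, -0.2513, 0.1216]
orientation: [-3.121, -0.358, 0.002]
ft_force: [0.1, 1.1, -0.5]
opening: 0.0201
grasp_force: 18.0
time_s: 26.2
ee_pos: [0.5374, -0.2506, 0.0831]
orientation: [3.121, 0.361, 0.001]
ft_force: [0.2, 0.2, -0.5]
opening: 0.0198
grasp_force: 18.0
```

View pics/w5.png

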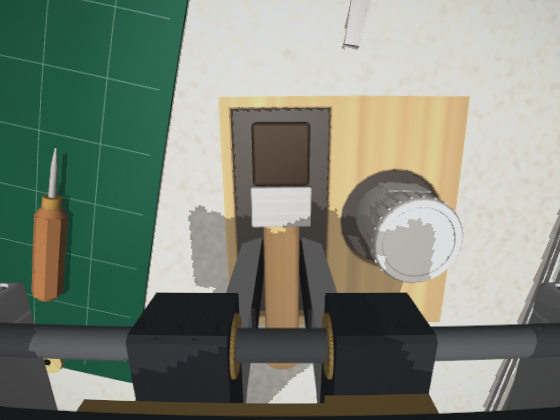

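The brush is centred over and aligned with the slot, and the pot stands in its well at (410,235). Lowering the brush.

```bash
python3 -m creep '[[12,0,0,0.4,0],[12,0,0,0.8,0],[12,0,0,1.15,0],[12,0,0,1.32,0],[12,0,0,1.4,0],[12,0,0,1.42,0],[12,0,0,1.44,0],[12,0,0,1.44,0],[12,0,0,1.44,0]]'
```

```text
time_s: 27.38
ee_pos: [0.5372, -0.2511, 0.0107]
orientation: [3.121, 0.36, 0.0]
ft_force: [-0.4, -0.6, -0.9]
opening: 0.0199
grasp_force: 18.0
```

```bash
python3 -m creep '[[12,0,0,0.02,0],[12,0,0,0.02,0]]'; python3 -m creep '[[12,0,0,0.015,0],[12,0,0,0.015,0]]'
```

```text
time_s: 27.62
ee_pos: [0.5373, -0.2511, 0.0104]
orientation: [-3.121, -0.36, -0.001]
ft_force: [-5.3, 3.1, 16.8]
opening: 0.0197
grasp_force: 18.0
time_s: 27.88
ee_pos: [0.5375, -0.2511, 0.01]
orientation: [-3.121, -0.36, -0.002]
ft_force: [-6.9, 4.4, 23.2]
opening: 0.0199
grasp_force: 18.0
```

```bash
python3 -m creep '[[26,0,0,-0.03,0],[34,0,0,-0.03,0],[34,0,0,-0.03,0],[34,0,0,-0.3,0],[34,0,0,-0.9,0],[34,0,0,-1.7,0],[34,0,0,-2.2,0],[40,0,-0.3,-2.4,0.5],[46,-0.05,-0.8,-2.4,1.2],[46,-0.08,-1.2,-2.4,2]]'
python3 -m creep '[[50,0,0,0,0],[50,0,0,0,0]]'; python3 - <<'E'
from h import *
s=telemetry.get_state(); R=Ro.from_rotvec(s["orientation"]).as_matrix(); print(s["ee_pos"],np.degrees(np.arctan2(R[1,0],R[0,0])))
print("units to awl",R.T@(np.array([.4836,-.0708,.007])-s["ee_pos"])/.05)
c=cap("wrist"); P=cloud(c)
m=(P[...,2]>.014)&(P[...,2]<.03)&(P[...,0]>.40)&(P[...,0]<.56)&(P[...,1]>-.11)&(P[...,1]<-.03);q=P[m];print(len(q),len(q) and cv2.minAreaRect(q[:,:2].astype(np.float32)))
E
```

```text
time_s: 29.12
ee_pos: [0.5193, -0.1928, 0.1297]
orientation: [-3.14, -0.083, -0.001]
ft_force: [0.6, -0.1, 0.2]
opening: 0.046
grasp_force: 0.0
time_s: 29.38
ee_pos: [0.5198, -0.1943, 0.1293]
orientation: [3.14, 0.088, 0.001]
ft_force: [-0.4, 0.2, -0.6]
opening: 0.0502
grasp_force: 0.0
[ 0.51978244 -0.1942725   0.12926287] 3.206040105834804
units to awl [-0.5858348  -2.50731132  2.44362884]
2268 ((0.4872928857803345, -0.07093863189220428), (0.023751171305775642, 0.12944655120372772), 89.23110961914062)
```

```bash
python3 -m creep '[[50,-0.1,-0.3,0,0.2],[50,-0.2,-0.9,0,0.5],[50,-0.4,-1.6,0,0.8],[50,-0.55,-2.2,0.1,0.8],[50,-0.59,-2.51,0.5,0.8],[50,-0.59,-2.51,1.1,0.8],[50,-0.59,-2.51,1.7,0.8],[50,-0.59,-2.51,2.2,0.8],[50,-0.59,-2.51,2.4,0.8],[50,-0.59,-2.51,2.44,0.8]]'
python3 -m creep '[[50,0,0,0,0],[30,0,0,0,0],[12,0,0,0,0],[12,0,0,0,0],[12,0,0,0,0],[12,0,0,0,0]]' 20
python3 -m creep '[[12,0,0,-0.2,0],[12,0,0,-0.7,0],[12,0,0,-1.4,0],[12,0,0,-2.1,0],[12,0,-0.1,-2.4,0],[12,0,-0.3,-2.4,0]]'
```

```text
time_s: 30.68
ee_pos: [0.4832, -0.0704, 0.0066]
orientation: [3.141, -0.024, -0.001]
ft_force: [0.3, 0.0, -1.0]
opening: 0.0499
grasp_force: 0.0
time_s: 31.42
ee_pos: [0.4833, -0.0699, 0.0069]
orientation: [-3.141, 0.023, -0.0]
ft_force: [-0.6, -0.2, 6.4]
opening: 0.0215
grasp_force: 20.0
time_s: 32.17
ee_pos: [0.4837, -0.0544, 0.1272]
orientation: [-3.141, 0.024, -0.002]
ft_force: [-0.2, 0.5, -0.4]
opening: 0.0217
grasp_force: 20.0
```

```bash
python3 -m creep '[[12,0,-0.3,0,0],[12,0,-0.9,0,0],[12,0.1,-1.6,0,0],[12,0.1,-2.3,0,0],[12,0.2,-3.0,0,0],[12,0.2,-3.7,0,0],[12,0.3,-4.4,0,0],[12,0.3,-5.1,0,0],[12,0.3,-5.8,0,0],[12,0.37,-6.4,0,0]]'
python3 -m creep '[[12,0,-0.6,0,0],[12,0,-1.05,0,0],[12,0,-1.25,0.1,0],[12,0,-1.27,0.5,0],[12,0,-1.27,0.9,0],[12,0,-1.27,0.9,0],[12,0,-1.27,0.9,0]]'
python3 - <<'E'
from h import *
c=cap("wrist","pics/w6.png")
E
```

```text
time_s: 33.42
ee_pos: [0.5052, 0.267, 0.1251]
orientation: [3.141, -0.021, -0.004]
ft_force: [0.3, -0.6, -0.4]
opening: 0.0216
grasp_force: 20.0
time_s: 34.3
ee_pos: [0.5079, 0.3281, 0.0822]
orientation: [-3.141, 0.024, -0.0]
ft_force: [-0.1, 0.6, -0.3]
opening: 0.0219
grasp_force: 20.0
```

View pics/w6.png

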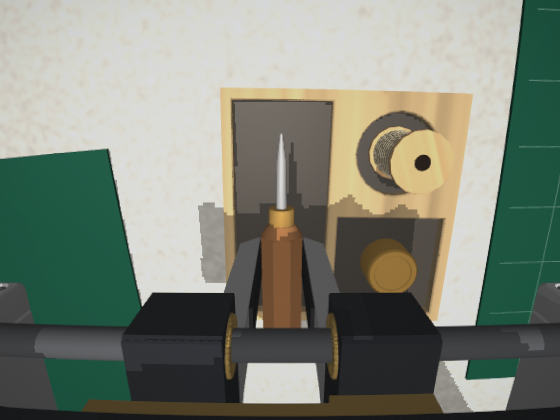

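The awl is centred over the slot and points along it. Lowering.

```bash
python3 -m creep '[[12,0,0,0.4,0],[12,0,0,0.8,0],[12,0,0,1.15,0],[12,0,0,1.32,0],[12,0,0,1.4,0],[12,0,0,1.42,0],[12,0,0,1.43,0],[12,0,0,1.43,0],[12,0,0,1.43,0]]';python3 -m creep '[[12,0,0,0.02,0],[12,0,0,0.02,0]]'
```

```text
time_s: 35.48
ee_pos: [0.5077, 0.3284, 0.0104]
orientation: [-3.141, 0.023, -0.0]
ft_force: [0.1, -0.7, -0.2]
opening: 0.0221
grasp_force: 20.0
time_s: 35.72
ee_pos: [0.5078, 0.3284, 0.0099]
orientation: [-3.141, 0.023, -0.0]
ft_force: [-4.1, -2.4, 11.6]
opening: 0.0219
grasp_force: 20.0
```

```bash
python3 -m creep '[[28,0,0,-0.02,0],[36,0,0,-0.02,0],[36,0,0,-0.02,0],[36,0,0,-0.3,0],[36,0,0,-0.9,0],[36,0,0,-1.7,0],[36,0,0,-2.5,0],[36,0,0.3,-3.0,0],[36,0,0.9,-3.4,0],[36,0,1.5,-3.6,0]]'
python3 -m creep '[[36,0,0,0,0],[36,0,0,0,0]]'; python3 - <<'E'
from h import *
a=cap("scene"); b=cap("side"); im=np.vstack([a["img"][90:370,100:520],b["img"][130:410,60:480]])[:,:,::-1]
cv2.imwrite("pics/fin.png",im)
c=cap("wrist"); P=cloud(c)
m=(P[...,2]>.009)&(P[...,2]<.035)&(P[...,0]>.43)&(P[...,0]<.59)&(P[...,1]>.30)&(P[...,1]<.356);q=P[m];print(len(q),len(q) and cv2.minAreaRect(q[:,:2].astype(np.float32)),q[:,2].max())
E
```

```text
time_s: 36.98
ee_pos: [0.5067, 0.2527, 0.1913]
orientation: [-3.14, 0.023, -0.003]
ft_force: [0.4, 0.6, 0.1]
opening: 0.0359
grasp_force: 0.0
time_s: 37.22
ee_pos: [0.5064, 0.254, 0.1896]
orientation: [-3.141, 0.023, -0.0]
ft_force: [0.1, 1.7, -0.5]
opening: 0.0364
grasp_force: 0.0
1851 ((0.5110385417938232, 0.32766690850257874), (0.023082148283720016, 0.13028746843338013), 89.00623321533203) 0.030025621780622236
```

View pics/fin.png

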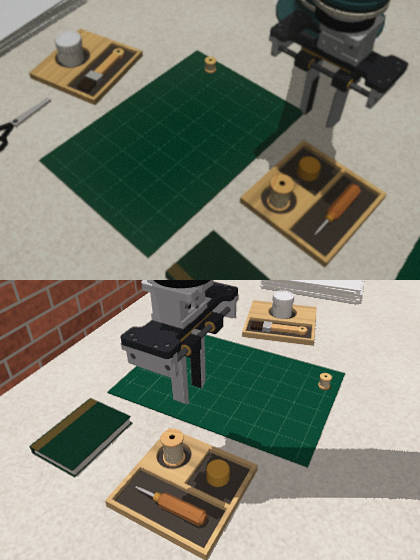

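All five pieces sit in their cut-outs: awl, spool and wax in the sewing board, brush and pot in the pasting board. The bobbin, scissors and book are where they were.

```bash
python3 -c "
from bench import workorder; print(workorder.close_job())"
```

```text
the job is handed in; nothing more can be done
None
```

Both kits are made up and the job is handed in after about 37 s of robot time; the final pictures show all five pieces in their cut-outs and the bystanders undisturbed, but the hand-in gave no verdict.

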